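Take the left-hand spinner off a fan under repair

TASK

The blue fan on the bench must come apart for cleaning. Unscrew the orange spinner from its shaft - the thread is left-handed, so it loosens clockwise seen from above - without straining the thread, lift it off, and set it down gently, standing upright, flat on the floor of the green parts tray. Let go of it and leave the other things on the bench where they are.

Things in the scene. Friction and masses are not known exactly. Their poses are not given: they have to be found in the camera images.
- fan: Table fan on its back, fixed to the bench, grille off: white motor 132 mm across, 64 mm high; above it a blue rotor, hub 80 mm across (top 92 mm above the bench), four blades reaching 103 mm from the axis (67 to 87 mm above the bench). Rotor and shaft do not turn. Origin: on the shaft's axis at bench level, z up. Over 40 N between spinner and fan strains the thread.
- fan_seat (a point): Centre of the top of the black washer, 60 mm across, on the fan's hub, under the spinner, 100 mm above the bench. It is sprung: it pushes the spinner up with about 6 N over its first 4 mm and makes it tight to turn.
- shaft_end (a point): Upper end of the fan's steel shaft, hidden inside the spinner, 130 mm above the bench, 16 mm across with two thread lugs. Once unscrewed, the spinner lifts straight off and clears it when its underside is above this point.
- spinner: Orange screw cap, about 120 g, 70 mm high, screwed home on the fan's shaft, underside on the washer. Origin: centre of its underside, z up along its axis. Flange 76 mm across, 6 mm high; skirt 48 mm and top plate 52 mm across up to 40 mm above the origin; on top a grip bar (see point spinner_grip).
- spinner_grip (a point): Middle of the spinner's grip bar, on its axis, 55 mm above its underside. The bar is 66 mm long (spinner's x axis), 24 mm wide (its y axis), upright, from 40 to 70 mm above the underside, both sides free for fingers.
- spinner_thread (a point): Thread inside the spinner (point on its axis, 24 mm above its underside): left-handed, 30 mm rise a turn, 1.5 mm axial play. Clockwise from above it turns level for an unknown angle (up to 0.9 rad), climbs about 10 mm and comes free after 2.2 to 2.9 rad in all, varying. Until then a pull is held fast. Anticlockwise it meets a hard stop within 0.6 rad.
- tray: Green open parts tray, fixed to the bench, 170 x 170 mm outside, 24 mm high, walls and floor 5 mm thick. Origin: centre of its underside; its floor is 5 mm above the origin; x and y along its sides.
- multimeter: Yellow multimeter lying on its back, 170 x 85 x 34 mm, origin at the centre of its underside. Bystander.
- screwdriver: Screwdriver with a red handle, lying on the bench. Bystander.
- heatsink: Finned aluminium heat sink, 90 x 70 x 38 mm, origin at the centre of its underside. Bystander.
- jar: Small jar with a blue cap, 50 mm across, 60 mm high, origin at the centre of its underside. Bystander.
Things that resemble listed ones, but are neither listed nor needed, are in the scene too. Of the things that look like the fan, take the one that is farthest from the robot's base at the start.

How it is judged:
By the outcome, as a careful person would: the job done as asked, in the order asked, and still so for the second after the job is handed in, with the robot touching nothing.
It also fails if it takes over 61 s, if anything falls off the work surface, if the arm or the gripper's body presses on something with over 40 N, if the wrist force passes 120 N, or if a joint passes its speed limit or range.

ROBOT

A 6-joint arm with a two-finger parallel gripper is mounted at the origin on the work surface. World frame = base frame: x ahead of the robot, y to its left, z up, the work surface at z = 0. Lengths are in m, angles in rad, forces in N, time in s.
With the tool pointing down it reaches from about 0.325 to 0.9 m from the base axis. Payload 6.1 kg.
Tool frame: the origin (TCP) lies between the finger pads; the fingertips stand 11 mm ahead of it and the grasp point (between the pads) lies 8 mm behind it; z points along the fingers, y is the line along which they close (so a half turn about z gives the same grasp; the last joint's range is limited). The gripper opens to 87 mm and grips with 3 to 60 N. Pads are 19 mm wide; open, the fingers measure 117 mm over their backs; the gripper's body (75 mm by 190 mm) begins 51 mm behind the grasp point.
Start: joints at [-0.126, 0.22, 1.526, -0, 1.395, -0.126], TCP at [0.625, -0, 0.234] pointing down, gripper open.
Joint ranges: [-2.98, 2.98], [-0.91, 2.08], [0.09, 2.57], [-1.24, 4.39], [0.2, 2.65], [-2.68, 2.68]. Speed limits (rad/s): [2.57, 2.57, 3.01, 3.14, 3.14, 3.14].

INTERFACE

Orientations are given as a 3x3 rotation matrix whose columns are the frame's x, y, z axes.
In Python, from workcell import bot gives the robot as it stands.
- The arm moves only by the tool send_rows, never from a script. Its argument "increments" is a list of rows, each an object with "gripper": the finger opening in m, from 0 to 0.087; "linear": the shift along the tool's x, y, z in m, a list of three; "twist": the turn about the tool's z in units of 6 degrees (1.0 is 6 degrees). A call has exactly 8 rows; each row shifts and turns the commanded pose from where the row before left it, along the tool's axes as they then stand; what a row does not reach is not made up. A row lasts 1/12 s, in which the tool goes at most 41.7 mm and 7.16 degrees, less where a joint would pass 70% of its speed; a pose out of reach is approached as far as the arm can. A call with a gripper value outside its range is refused whole. The fingers move at their own pace and stop on an object; "force" is the grip in N (left out, the last holds). Time passes only in rows, so rows that do not move let the fingers close, or fill a call up. It gives the time, the measured TCP pose, the force and the opening at its end, in the units of the state.
- bot.get_obs(): the state, without advancing time (a new reading comes with each control period).
- bot.camera(name): name is "scene" or "side" or "wrist"; returns a dict with "color" (384x512x3 uint8, red, green, blue), "vertical_fov" (degrees; the focal length in pixels is half the picture's height over the tangent of half this angle, whatever the lens; pixels are square), "cx", "cy" (the principal point, pixels), "extrinsics" (4x4, takes a point from camera to world coordinates). Camera axes: x right, y down, z forward; pixel columns grow to the right and rows downward; lengths in m; the calibration is good to about 2 mm. The wrist camera is an equidistant fisheye: a pixel r from the principal point sees the ray r / f radians off the axis. A picture is of the moment at which its call begins. There is no depth.
- bot.close_job(): hands the job in, once; it reports no verdict.
Trained networks look in a picture, given as the dict that the camera call returned (one of the last four; its "shot" number tells which), for a name from the list of things; names that differ only in an ending like _2 or _b are one class to them, and where a whole thing is asked for, a point or a joint stands for the part that bears it (a point fixed in the world has none). Each returns a list of dicts, best first, with "conf" (0 to 1); they miss things now and then, are a little off and sometimes report something else, mostly with a low value. They report only what shows in the picture. A call takes as long as a camera call. They do not tell look-alikes from the thing itself.
- bot.search_frame(picture, thing): "location" ([x, y, z] in m, in world coordinates, good to about 4 mm: the middle of the surface that is visible of it).
The state is a dict: "t": time; "joints": joint angles; "joint_vel": joint speeds; "tau": joint torques, N m; "tool_pos": TCP position; "ee_rot": TCP orientation; "ft_force": force on the tool from outside, world axes, zero at the start; "wrist_torque": the same for the moment, N m; "width": finger opening in m.
Only numpy, scipy, OpenCV 4.12 (cv2) and the standard library are available. Lean on these libraries where they do the work, as an engineer would, in place of code of your own. Each camera call takes 0.05 s, during which the arm holds its last target. There are 200 camera calls.

## Working session

There is one attempt and no reset: what is moved stays moved. The work goes in short steps, Python scripts to look and compute and a tool call to move; the robot and the scene stay as the last step left them, time stands still between calls to the robot, and variables do not carry over. Pictures are saved under pics/ and viewed, on a budget of 10 in all, crops included, one or two more only if the job needs it, and the job is handed in when it is done.

Besides the shell and the picture viewer there is one more tool, called as name(argument=value, ...), one argument or row to a line, values as JSON. send_rows: Moves the arm, as the interface text tells. Its arguments: {"type":"object","properties":{"increments":{"type":"array"},"force":{"type":"number"}},"required":["increments"]}

```bash
ls; mkdir -p pics; cat > h.py <<'E'
import numpy as np, cv2
from workcell import bot
def save(p,name): cv2.imwrite('pics/'+name,p['color'][:,:,::-1])
def foc(p): return p['color'].shape[0]/2/np.tan(np.radians(p['vertical_fov'])/2)
def proj(p,X,fish=False):
    E=np.array(p['extrinsics']); c=E[:3,:3].T@(np.array(X)-E[:3,3]); f=foc(p)
    if fish:
        r=np.hypot(c[0],c[1]); th=np.arctan2(r,c[2]); return np.array([p['cx']+f*th*c[0]/max(r,1e-9),p['cy']+f*th*c[1]/max(r,1e-9)])
    return np.array([p['cx']+f*c[0]/c[2],p['cy']+f*c[1]/c[2]])
def ray(p,u,v,fish=False):
    E=np.array(p['extrinsics']); f=foc(p); a,b=(u-p['cx'])/f,(v-p['cy'])/f
    if fish:
        th=np.hypot(a,b); s=np.sin(th)/max(th,1e-9); d=np.array([a*s,b*s,np.cos(th)])
    else: d=np.array([a,b,1.])
    return E[:3,3],E[:3,:3]@(d/np.linalg.norm(d))
def atz(p,u,v,z,fish=False):
    o,d=ray(p,u,v,fish); return o+d*(z-o[2])/d[2]
E
cat > look.py <<'E'
from h import *
ims=[]
for n in ['scene','side']:
    p=bot.camera(n); save(p,n+'0.png'); ims.append(p['color'])
    print(n,np.round(p['extrinsics'],3).tolist(),p['vertical_fov'])
    for t in ['fan','spinner','spinner_grip','fan_seat','tray','jar','multimeter','heatsink','screwdriver']:
        print(t,[(round(d['conf'],2),np.round(d['location'],3).tolist(),proj(p,d['location']).round().tolist()) for d in bot.search_frame(p,t)])
im=np.vstack(ims); cv2.imwrite('pics/both.png',cv2.resize(np.hstack(ims),(800,300))[:,:,::-1])
print(bot.get_obs())
E
python3 look.py
```

```text
pics
scene [[-0.779, 0.513, -0.36, 0.989], [0.627, 0.626, -0.464, 0.645], [-0.013, -0.587, -0.81, 1.205], [0.0, 0.0, 0.0, 1.0]] 54.46235076831125
fan [(0.75, [0.351, 0.068, 0.078], [291.0, 189.0]), (0.75, [0.296, 0.305, 0.076], [348.0, 223.0]), (0.71, [0.268, -0.237, 0.078], [257.0, 135.0]), (0.68, [0.528, -0.204, 0.067], [212.0, 171.0])]
spinner []
spinner_grip []
fan_seat [(0.97, [0.263, -0.239, 0.072], [258.0, 135.0]), (0.79, [0.531, -0.2, 0.066], [212.0, 172.0]), (0.73, [0.35, 0.072, 0.074], [292.0, 190.0]), (0.63, [0.295, 0.307, 0.077], [348.0, 223.0])]
tray [(0.63, [0.582, 0.197, 0.007], [266.0, 257.0])]
jar [(0.67, [0.684, 0.32, 0.061], [267.0, 294.0])]
multimeter [(0.63, [0.788, -0.026, 0.037], [182.0, 242.0])]
heatsink [(0.7, [0.595, 0.434, 0.023], [311.0, 308.0])]
screwdriver []
side [[0.967, -0.156, 0.201, 0.221], [-0.254, -0.643, 0.722, -1.008], [0.017, -0.75, -0.661, 1.06], [0.0, 0.0, 0.0, 1.0]] 47.99493085098468
fan [(0.88, [0.278, 0.264, 0.072], [176.0, 178.0]), (0.76, [0.343, 0.03, 0.077], [204.0, 216.0]), (0.61, [0.484, -0.245, 0.072], [268.0, 273.0]), (0.58, [0.252,
[... 791 characters left out ...]
00e+00, -1.26066640e-01]), 'joint_vel': array([-1.13902546e-04, -7.43597552e-05, -8.97409254e-04,  1.76023737e-03,
       -2.50260871e-04, -7.35670328e-05]), 'tau': array([ 8.79911786e-04, -4.94570947e+01, -3.87721181e+01,  7.00644334e-02,
        4.66947444e-02, -1.75447309e-05]), 'tool_pos': array([ 6.25005590e-01, -1.64930929e-05,  2.33554916e-01]), 'ee_rot': array([[ 4.64746480e-05,  9.99999999e-01,  1.79651755e-05],
       [ 9.99999999e-01, -4.64744543e-05, -1.07860526e-05],
       [-1.07852176e-05,  1.79656767e-05, -1.00000000e+00]]), 'ft_force': array([ 0.56164409,  0.37410247, -0.34589579]), 'wrist_torque': array([ 0.06003918,  0.03413322, -0.02220772]), 'width': 0.08695103570763017}
```

View pics/scene0.png

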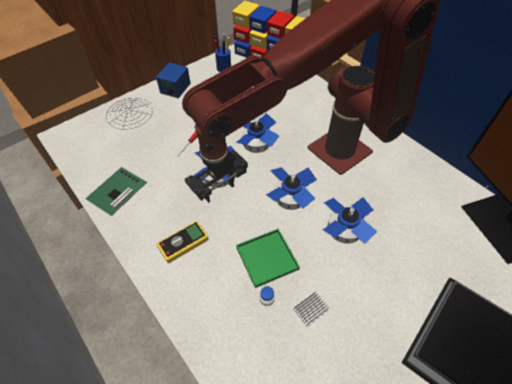

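View pics/side0.png

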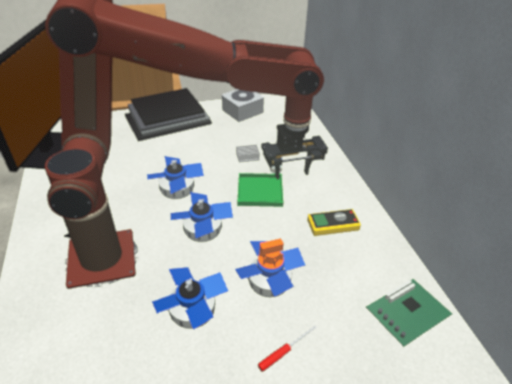

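Side picture: four blue fans at (176,178), (202,216), (190,298) and (270,262). Only the one at (270,262) bears the orange spinner at (272,254). Its range of about 0.55 m is also the farthest, against 0.35, 0.41 and 0.36 m for the others. Scene picture: the gripper partly hides that fan at (212,165), and the tray is at (267,257). I'll go above it and confirm with the wrist camera.

send_rows(
  increments=[
    {"gripper": 0.087, "linear": [-0.028, -0.015, -0.012], "twist": 0},
    {"gripper": 0.087, "linear": [-0.028, -0.015, -0.012], "twist": 0},
    {"gripper": 0.087, "linear": [-0.028, -0.015, -0.012], "twist": 0},
    {"gripper": 0.087, "linear": [-0.028, -0.015, -0.012], "twist": 0},
    {"gripper": 0.087, "linear": [-0.028, -0.015, -0.012], "twist": 0},
    {"gripper": 0.087, "linear": [-0.028, -0.015, -0.012], "twist": 0},
    {"gripper": 0.087, "linear": [-0.028, -0.015, -0.012], "twist": 0},
    {"gripper": 0.087, "linear": [0, 0, 0], "twist": 0},
  ],
)

```text
t: 1.67
tool_pos: [0.5187, -0.201, 0.3207]
ee_rot: [[0.005, 1.0, 0.003], [1.0, -0.005, -0.005], [-0.005, 0.003, -1.0]]
ft_force: [0.6, -0.8, 0.8]
width: 0.0872
```

```bash
cat > look2.py <<'E'
from h import *
o=bot.get_obs(); print(o['t'],o['tool_pos'].round(4),o['ee_rot'].round(3).tolist(),o['ft_force'].round(2))
ims=[]
for n in ['wrist','scene','side']:
    p=bot.camera(n); save(p,n+'1.png'); ims.append(p)
    if n=='wrist': print(np.round(p['extrinsics'],3).tolist(),p['vertical_fov'],p['cx'],p['cy'])
    for t in ['spinner','spinner_grip','fan','tray']:
        print(n,t,[(round(d['conf'],2),np.round(d['location'],3).tolist(),proj(p,d['location'],n=='wrist').round().tolist()) for d in bot.search_frame(p,t)])
import pickle; pickle.dump(ims,open('ims1.pkl','wb'))
def crop(p,X,s=50):
    u,v=proj(p,X).astype(int); return cv2.resize(p['color'][max(v-s,0):v+s,max(u-s,0):u+s],(300,300),interpolation=cv2.INTER_CUBIC)
c=np.vstack([crop(ims[1],(.5,-.23,.13)),crop(ims[2],(.5,-.23,.13))])
w=cv2.resize(ims[0]['color'],(500,375)); w=np.vstack([w,np.zeros((225,500,3),np.uint8)])
cv2.imwrite('pics/v1.png',np.hstack([w,c])[:,:,::-1])
E
python3 look2.py
```

```text
1.6667 [ 0.5187 -0.201   0.3207] [[0.005, 1.0, 0.003], [1.0, -0.005, -0.005], [-0.005, 0.003, -1.0]] [ 0.56 -0.83  0.83]
[[1.0, -0.006, 0.001, 0.519], [-0.005, -0.961, -0.277, -0.125], [0.003, 0.277, -0.961, 0.472], [0.0, 0.0, 0.0, 1.0]] 65.70646984690485 256.64119198563395 192.44316338694475
wrist spinner [(0.97, [0.5, -0.209, 0.154], [239.0, 186.0])]
wrist spinner_grip [(0.9, [0.501, -0.204, 0.158], [240.0, 182.0])]
wrist fan [(0.96, [0.35, 0.022, 0.078], [134.0, 13.0]), (0.79, [0.497, -0.208, 0.079], [240.0, 170.0]), (0.7, [0.269, -0.236, 0.076], [94.0, 191.0])]
wrist tray [(0.42, [0.5, -0.209, 0.081], [242.0, 172.0])]
scene spinner [(0.61, [0.501, -0.208, 0.138], [215.0, 155.0])]
scene spinner_grip [(0.8, [0.502, -0.204, 0.139], [215.0, 156.0])]
scene fan [(0.94, [0.513, -0.193, 0.077], [216.0, 169.0]), (0.92, [0.293, 0.303, 0.077], [348.0, 222.0]), (0.72, [0.348, 0.068, 0.077], [292.0, 189.0]), (0.61, [0.269, -0.243, 0.075], [256.0, 135.0])]
scene tray [(0.69, [0.507, -0.205, 0.141], [214.0, 156.0]), (0.56, [0.584, 0.198, 0.007], [266.0, 257.0])]
side spinner [(0.74, [0.495, -0.232, 0.142], [272.0, 253.0])]
side spinner_grip [(0.96, [0.498, -0.23, 0.135], [272.0, 254.0]), (0.73, [0.48, -0.247, 0.073], [267.0, 273.0]), (0.27, [0.442, -0.472, 0.025], [276.0, 355.0])]
side fan [(0.94, [0.249, -0.284, 0.077], [190.0, 299.0]), (0.92, [0.28, 0.261, 0.072], [176.0, 178.0]), (0.78, [0.486, -0.247, 0.073], [269.0, 273.0]), (0.64, [0.343, 0.027, 0.077], [204.0, 217.0])]
side tray [(0.92, [0.559, 0.166, 0.007], [256.0, 196.0]), (0.53, [0.497, -0.234, 0.142], [272.0, 253.0])]
```

View pics/v1.png

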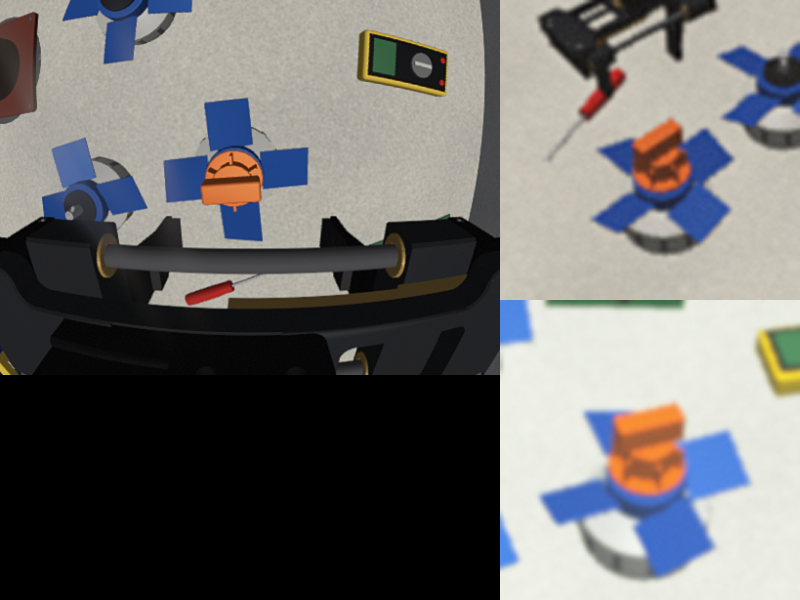

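Confirmed in the enlarged crops: the fan I want carries the orange spinner, at wrist crop (232,185) with its bar nearly along world x. Next I'll fit its pose to the orange silhouettes in all three views.

```bash
cat > fit.py <<'E'
from h import *
import pickle
from scipy.optimize import minimize
def orange(p):
    h=cv2.cvtColor(p['color'],cv2.COLOR_RGB2HSV); return (cv2.inRange(h,(5,150,60),(19,255,255))>0)
def model(x,y,z,yaw):
    a=np.linspace(0,2*np.pi,40); out=[]
    for r,z0,z1 in [(.038,0,.006),(.024,0,.04),(.026,.034,.04)]:
        out.append(np.array([[r*np.cos(t),r*np.sin(t),k] for k in (z0,z1) for t in a]))
    out.append(np.array([[i,j,k] for i in(-.033,.033) for j in(-.012,.012) for k in(.04,.07)]))
    R=np.array([[np.cos(yaw),-np.sin(yaw),0],[np.sin(yaw),np.cos(yaw),0],[0,0,1]])
    return [o@R.T+[x,y,z] for o in out]
S=4
def iou(p,q,fish,X):
    m=orange(p); c=proj(p,[q[0],q[1],q[2]+.04],fish).astype(int); r=60
    y0,x0=max(c[1]-r,0),max(c[0]-r,0); sub=m[y0:c[1]+r,x0:c[0]+r].astype(np.uint8)
    sub=cv2.resize(sub,None,fx=S,fy=S,interpolation=cv2.INTER_NEAREST); im=np.zeros_like(sub)
    for part in model(*X):
        pts=np.array([proj(p,P,fish) for P in part]); pts=((pts-[x0,y0]+.5)*S).astype(np.float32)
        cv2.fillConvexPoly(im,cv2.convexHull(np.round(pts).astype(np.int32)),1)
    return (im&sub).sum()/max((im|sub).sum(),1)
def fit(views,q):
    best=None
    for yaw in np.radians(q[3:]if len(q)>3 else [-15,0,15]):
        f=lambda X:-sum(iou(p,q,fi,X) for p,fi in views)/len(views)
        r=minimize(f,[*q[:3],yaw],method='Nelder-Mead',options=dict(initial_simplex=np.array([[*q[:3],yaw]]+[np.array([*q[:3],yaw])+d for d in np.diag([.01,.01,.01,.2])]),maxiter=150,xatol=2e-4,fatol=1e-4))
        if best is None or r.fun<best.fun: best=r
    return best
if __name__=='__main__':
    w,s,d=pickle.load(open('ims1.pkl','rb')); q=(.5,-.22,.1)
    for nm,V in [('all',[(w,1),(s,0),(d,0)]),('w+side',[(w,1),(d,0)]),('w+scene',[(w,1),(s,0)])]:
        r=fit(V,q); print(nm,r.x.round(4),np.degrees(r.x[3]).round(1),[round(iou(p,q,fi,r.x),3) for p,fi in V])
    print(bot.get_obs()['joints'].round(3))
E
python3 fit.py
```

```text
all [ 0.4969 -0.2192  0.0963  0.0886] 5.1 [np.float64(0.956), np.float64(0.801), np.float64(0.771)]
w+side [ 0.4969 -0.2192  0.0953  0.0469] 2.7 [np.float64(0.96), np.float64(0.768)]
w+scene [ 0.4967 -0.2195  0.0962  0.0978] 5.6 [np.float64(0.956), np.float64(0.804)]
[-0.502  0.012  1.598 -0.     1.532 -0.502]
```

send_rows(
  increments=[
    {"gripper": 0.087, "linear": [-0.009, -0.011, 0], "twist": 0},
    {"gripper": 0.087, "linear": [-0.009, -0.011, 0], "twist": 0},
    {"gripper": 0.087, "linear": [0, 0, 0], "twist": -1.12},
    {"gripper": 0.087, "linear": [0, 0, 0], "twist": -1.12},
    {"gripper": 0.087, "linear": [0, 0, 0], "twist": -1.12},
    {"gripper": 0.087, "linear": [0, 0, 0], "twist": -1.12},
    {"gripper": 0.087, "linear": [0, 0, 0], "twist": -1.12},
    {"gripper": 0.087, "linear": [0, 0, 0], "twist": -1.12},
  ],
)

```text
t: 3.08
tool_pos: [0.4969, -0.2151, 0.3177]
ee_rot: [[-0.651, 0.759, -0.0], [0.759, 0.651, -0.0], [-0.0, -0.0, -1.0]]
ft_force: [0.5, 0.6, 0.7]
width: 0.0866
```

send_rows(
  increments=[
    {"gripper": 0.087, "linear": [0, 0, 0.009], "twist": -1.12},
    {"gripper": 0.087, "linear": [0, 0, 0.009], "twist": -1.12},
    {"gripper": 0.087, "linear": [0, 0, 0.009], "twist": -1.12},
    {"gripper": 0.087, "linear": [0, 0, 0.009], "twist": -1.12},
    {"gripper": 0.087, "linear": [0, 0, 0.009], "twist": -1.12},
    {"gripper": 0.087, "linear": [0, 0, 0.009], "twist": -1.12},
    {"gripper": 0.087, "linear": [0, 0, 0.009], "twist": -1.12},
    {"gripper": 0.087, "linear": [0, 0, 0], "twist": -1.12},
  ],
)

```text
t: 3.75
tool_pos: [0.496, -0.2145, 0.2524]
ee_rot: [[-0.997, -0.076, -0.003], [-0.076, 0.997, 0.001], [0.003, 0.002, -1.0]]
ft_force: [-0.9, 0.6, -0.3]
width: 0.0868
```

```bash
cat > look3.py <<'E'
from fit import *
w=bot.camera('wrist'); o=bot.get_obs(); print(o['t'],o['tool_pos'].round(4),o['ee_rot'].round(3).tolist(),o['joints'].round(3))
q=(.497,-.219,.1,-5,5); s,d=bot.camera('scene'),bot.camera('side')
for V in ([(w,1)],[(w,1),(s,0),(d,0)]):
    r=fit(V,q); print(r.x.round(4),np.degrees(r.x[3]).round(1),[round(iou(p,q,fi,r.x),3) for p,fi in V])
im=w['color'].copy()
for part in model(*r.x):
    h=cv2.convexHull(np.array([proj(w,P,1) for P in part]).round().astype(np.int32)); cv2.polylines(im,[h],True,(0,0,255),1)
cv2.imwrite('pics/w3.png',cv2.resize(im,(768,576))[:,:,::-1])
E
python3 look3.py
```

```text
3.8 [ 0.4963 -0.2147  0.2533] [[-0.997, -0.083, -0.002], [-0.083, 0.997, 0.001], [0.002, 0.001, -1.0]] [-0.554  0.008  1.721 -0.     1.415 -2.207]
[ 0.4992 -0.2183  0.0929  0.0622] 3.6 [np.float64(0.973)]
[ 0.498  -0.2187  0.0972  0.107 ] 6.1 [np.float64(0.958), np.float64(0.801), np.float64(0.781)]
```

View pics/w3.png

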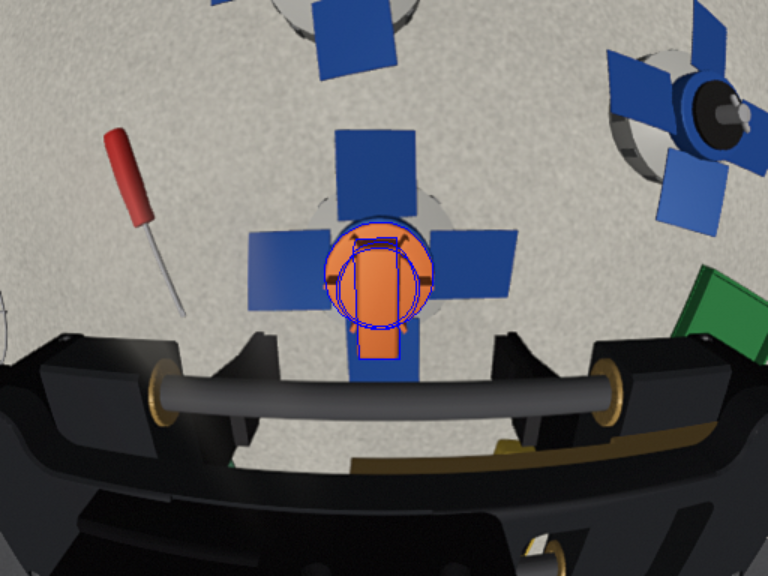

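The model outline lies on the spinner at (378,290), with the bar along the finger gap and square to the closing line. I'll shift about 4 mm and descend.

send_rows(
  increments=[
    {"gripper": 0.087, "linear": [-0.0015, -0.0041, 0.008], "twist": 0},
    {"gripper": 0.087, "linear": [0, 0, 0.014], "twist": 0},
    {"gripper": 0.087, "linear": [0, 0, 0.017], "twist": 0},
    {"gripper": 0.087, "linear": [0, 0, 0.017], "twist": 0},
    {"gripper": 0.087, "linear": [0, 0, 0.014], "twist": 0},
    {"gripper": 0.087, "linear": [0, 0, 0.01], "twist": 0},
    {"gripper": 0.087, "linear": [0, 0, 0.006], "twist": 0},
    {"gripper": 0.087, "linear": [0, 0, 0], "twist": 0},
  ],
)

```text
t: 4.57
tool_pos: [0.499, -0.2178, 0.1671]
ee_rot: [[-0.998, -0.07, -0.002], [-0.07, 0.998, 0.001], [0.002, 0.001, -1.0]]
ft_force: [-0.2, -0.4, -0.3]
width: 0.0869
```

Another 12 mm down, then close gently.

send_rows(
  increments=[
    {"gripper": 0.087, "linear": [0.001, -0.001, 0.006], "twist": 0},
    {"gripper": 0.087, "linear": [0, 0, 0.005], "twist": 0},
    {"gripper": 0.087, "linear": [0, 0, 0], "twist": 0},
    {"gripper": 0.04, "linear": [0, 0, 0], "twist": 0},
    {"gripper": 0.03, "linear": [0, 0, 0], "twist": 0},
    {"gripper": 0.015, "linear": [0, 0, 0], "twist": 0},
    {"gripper": 0.015, "linear": [0, 0, 0], "twist": 0},
    {"gripper": 0.015, "linear": [0, 0, 0], "twist": 0},
  ],
  force=15,
)

```text
t: 5.23
tool_pos: [0.499, -0.2191, 0.1578]
ee_rot: [[-0.997, -0.071, 0.0], [-0.071, 0.997, -0.0], [-0.0, -0.0, -1.0]]
ft_force: [0.3, -0.0, -0.4]
width: 0.0617
```

send_rows(
  increments=[
    {"gripper": 0.015, "linear": [0, 0, 0.002], "twist": 0},
    {"gripper": 0.015, "linear": [0, 0, 0], "twist": 0},
    {"gripper": 0.015, "linear": [0, 0, 0], "twist": 0},
    {"gripper": 0.015, "linear": [0, 0, 0], "twist": 0},
    {"gripper": 0.015, "linear": [0, 0, 0], "twist": 0},
    {"gripper": 0.015, "linear": [0, 0, 0], "twist": 0},
    {"gripper": 0.015, "linear": [0, 0, 0], "twist": 0},
    {"gripper": 0.015, "linear": [0, 0, 0], "twist": 0},
  ],
)

```text
t: 5.9
tool_pos: [0.4988, -0.2189, 0.1556]
ee_rot: [[-0.997, -0.071, -0.0], [-0.071, 0.997, 0.0], [0.0, 0.0, -1.0]]
ft_force: [-0.4, 0.5, 0.6]
width: 0.0239
```

```bash
cat > st.py <<'E'
from h import *
o=bot.get_obs(); print(round(o['t'],2),o['tool_pos'].round(4),'yaw',np.degrees(np.arctan2(-o['ee_rot'][0,1],o['ee_rot'][1,1])).round(1),'F',o['ft_force'].round(1),'M',o['wrist_torque'].round(2),'w',round(o['width'],4),'j6',o['joints'][5].round(2))
E
python3 st.py
```

```text
5.9 [ 0.4988 -0.2189  0.1556] yaw 4.1 F [-0.4  0.5  0.6] M [ 0.23 -0.02 -0.05] w 0.0239 j6 -2.2
```

Grip is on the bar (23.9 mm) with no side force. Now a first turn of about 14°.

send_rows(
  increments=[
    {"gripper": 0.015, "linear": [0, 0, 0], "twist": 0},
    {"gripper": 0.015, "linear": [0, 0, 0], "twist": 0.3},
    {"gripper": 0.015, "linear": [0, 0, 0], "twist": 0.4},
    {"gripper": 0.015, "linear": [0, 0, 0], "twist": 0.4},
    {"gripper": 0.015, "linear": [0, 0, 0], "twist": 0.4},
    {"gripper": 0.015, "linear": [0, 0, 0], "twist": 0.4},
    {"gripper": 0.015, "linear": [0, 0, 0], "twist": 0.4},
    {"gripper": 0.015, "linear": [0, 0, 0], "twist": 0},
  ],
  force=25,
)

```text
t: 6.57
tool_pos: [0.4992, -0.2197, 0.156]
ee_rot: [[-0.985, 0.17, 0.001], [0.17, 0.985, -0.001], [-0.001, -0.001, -1.0]]
ft_force: [-0.3, -1.5, 1.5]
width: 0.0237
```

```bash
python3 st.py
```

```text
6.57 [ 0.4992 -0.2197  0.156 ] yaw -9.8 F [-0.3 -1.5  1.5] M [-0.14 -0.04 -0.03] w 0.0237 j6 -1.96
```

send_rows(
  increments=[
    {"gripper": 0.015, "linear": [0, 0, 0], "twist": 0.3},
    {"gripper": 0.015, "linear": [0, 0, 0], "twist": 0.4},
    {"gripper": 0.015, "linear": [0, 0, 0], "twist": 0.4},
    {"gripper": 0.015, "linear": [0, 0, 0], "twist": 0.4},
    {"gripper": 0.015, "linear": [0, 0, 0], "twist": 0.4},
    {"gripper": 0.015, "linear": [0, 0, 0], "twist": 0.4},
    {"gripper": 0.015, "linear": [0, 0, 0], "twist": 0.2},
    {"gripper": 0.015, "linear": [0, 0, 0], "twist": 0},
  ],
)

```text
t: 7.23
tool_pos: [0.4993, -0.2195, 0.1568]
ee_rot: [[-0.909, 0.418, 0.001], [0.418, 0.909, -0.001], [-0.001, -0.001, -1.0]]
ft_force: [-0.8, 0.9, 6.3]
width: 0.0233
```

```bash
python3 st.py; python3 - <<'E'
from fit import *
w,s,d=bot.camera('wrist'),bot.camera('scene'),bot.camera('side')
cv2.imwrite('pics/w4.png',cv2.resize(w['color'][120:330,130:410],(700,525),interpolation=cv2.INTER_CUBIC)[:,:,::-1])
E
```

```text
7.23 [ 0.4993 -0.2195  0.1568] yaw -24.7 F [-0.8  0.9  6.3] M [0.12 0.29 0.01] w 0.0233 j6 -1.7
```

View pics/w4.png

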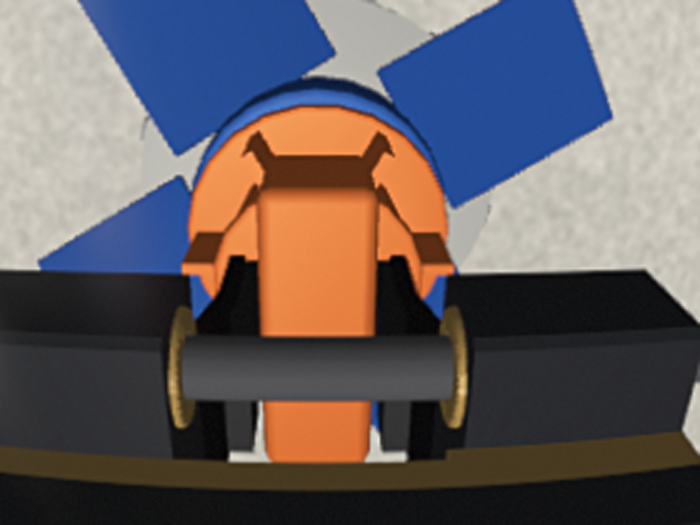

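The bar and gripper are still square, at (315,300), so the spinner turned with the gripper by about 29°. The upward force of 6 N shows the climb starting, so I'll follow it at 0.083 mm per degree plus some relief.

send_rows(
  increments=[
    {"gripper": 0.015, "linear": [0, 0, -0.0003], "twist": 0.2},
    {"gripper": 0.015, "linear": [0, 0, -0.0003], "twist": 0.4},
    {"gripper": 0.015, "linear": [0, 0, -0.0002], "twist": 0.4},
    {"gripper": 0.015, "linear": [0, 0, -0.0002], "twist": 0.4},
    {"gripper": 0.015, "linear": [0, 0, -0.0002], "twist": 0.4},
    {"gripper": 0.015, "linear": [0, 0, -0.0002], "twist": 0.4},
    {"gripper": 0.015, "linear": [0, 0, -0.0002], "twist": 0.4},
    {"gripper": 0.015, "linear": [0, 0, 0], "twist": 0},
  ],
)

```text
t: 8.05
tool_pos: [0.4994, -0.2196, 0.1582]
ee_rot: [[-0.762, 0.647, 0.001], [0.647, 0.762, -0.001], [-0.002, -0.0, -1.0]]
ft_force: [-0.9, -1.0, 5.9]
width: 0.0238
```

```bash
python3 st.py
```

```text
8.05 [ 0.4994 -0.2196  0.1582] yaw -40.3 F [-0.9 -1.   5.9] M [-0.    0.1  -0.09] w 0.0238 j6 -1.43
```

send_rows(
  increments=[
    {"gripper": 0.015, "linear": [0, 0, -0.0003], "twist": 0.5},
    {"gripper": 0.015, "linear": [0, 0, -0.0003], "twist": 0.5},
    {"gripper": 0.015, "linear": [0, 0, -0.0003], "twist": 0.5},
    {"gripper": 0.015, "linear": [0, 0, -0.0003], "twist": 0.5},
    {"gripper": 0.015, "linear": [0, 0, -0.0003], "twist": 0.5},
    {"gripper": 0.015, "linear": [0, 0, -0.0003], "twist": 0.5},
    {"gripper": 0.015, "linear": [0, 0, -0.0003], "twist": 0.5},
    {"gripper": 0.015, "linear": [0, 0, 0], "twist": 0},
  ],
)

```text
t: 8.72
tool_pos: [0.4989, -0.2192, 0.1596]
ee_rot: [[-0.48, 0.877, 0.0], [0.877, 0.48, -0.0], [-0.0, 0.0, -1.0]]
ft_force: [-0.2, -0.2, 2.8]
width: 0.0237
```

```bash
python3 st.py
```

```text
8.72 [ 0.4989 -0.2192  0.1596] yaw -61.3 F [-0.2 -0.2  2.8] M [ 0.06  0.07 -0.04] w 0.0237 j6 -1.06
```

send_rows(
  increments=[
    {"gripper": 0.015, "linear": [0, 0, -0.0003], "twist": 0.6},
    {"gripper": 0.015, "linear": [0, 0, -0.0003], "twist": 0.6},
    {"gripper": 0.015, "linear": [0, 0, -0.0003], "twist": 0.6},
    {"gripper": 0.015, "linear": [0, 0, -0.0003], "twist": 0.6},
    {"gripper": 0.015, "linear": [0, 0, -0.0003], "twist": 0.6},
    {"gripper": 0.015, "linear": [0, 0, -0.0003], "twist": 0.6},
    {"gripper": 0.015, "linear": [0, 0, -0.0003], "twist": 0.6},
    {"gripper": 0.015, "linear": [0, 0, 0], "twist": 0},
  ],
)

```text
t: 9.38
tool_pos: [0.4989, -0.2191, 0.1616]
ee_rot: [[-0.061, 0.998, 0.0], [0.998, 0.061, -0.0], [-0.0, 0.0, -1.0]]
ft_force: [-1.4, -0.0, 3.7]
width: 0.0238
```

```bash
python3 st.py
```

```text
9.38 [ 0.4989 -0.2191  0.1616] yaw -86.5 F [-1.4 -0.   3.7] M [0.15 0.22 0.01] w 0.0238 j6 -0.62
```

send_rows(
  increments=[
    {"gripper": 0.015, "linear": [0, 0, -0.0003], "twist": 0.6},
    {"gripper": 0.015, "linear": [0, 0, -0.0003], "twist": 0.6},
    {"gripper": 0.015, "linear": [0, 0, -0.0003], "twist": 0.6},
    {"gripper": 0.015, "linear": [0, 0, -0.0003], "twist": 0.6},
    {"gripper": 0.015, "linear": [0, 0, -0.0003], "twist": 0.6},
    {"gripper": 0.015, "linear": [0, 0, -0.0003], "twist": 0.6},
    {"gripper": 0.015, "linear": [0, 0, -0.0003], "twist": 0.6},
    {"gripper": 0.015, "linear": [0, 0, 0], "twist": 0},
  ],
)

```text
t: 10.05
tool_pos: [0.4983, -0.2187, 0.1637]
ee_rot: [[0.369, 0.93, -0.001], [0.93, -0.369, 0.001], [0.0, -0.001, -1.0]]
ft_force: [-3.3, 1.6, 6.3]
width: 0.0238
```

```bash
python3 st.py
```

```text
10.05 [ 0.4983 -0.2187  0.1637] yaw -111.6 F [-3.3  1.6  6.3] M [0.44 0.75 0.05] w 0.0238 j6 -0.18
```

send_rows(
  increments=[
    {"gripper": 0.015, "linear": [0, -0.0006, -0.0005], "twist": 0.6},
    {"gripper": 0.015, "linear": [0, 0, -0.0004], "twist": 0.6},
    {"gripper": 0.015, "linear": [0, 0, -0.0003], "twist": 0.6},
    {"gripper": 0.015, "linear": [0, 0, -0.0003], "twist": 0.6},
    {"gripper": 0.015, "linear": [0, 0, -0.0003], "twist": 0.6},
    {"gripper": 0.015, "linear": [0, 0, -0.0003], "twist": 0.6},
    {"gripper": 0.015, "linear": [0, 0, -0.0003], "twist": 0.6},
    {"gripper": 0.015, "linear": [0, 0, 0], "twist": 0},
  ],
)

```text
t: 10.72
tool_pos: [0.498, -0.2188, 0.1652]
ee_rot: [[0.729, 0.684, -0.001], [0.684, -0.729, 0.0], [-0.0, -0.001, -1.0]]
ft_force: [-0.4, -0.2, -0.1]
width: 0.0241
```

```bash
python3 st.py
```

```text
10.72 [ 0.498  -0.2188  0.1652] yaw -136.8 F [-0.4 -0.2 -0.1] M [-0.13  0.16 -0.07] w 0.0241 j6 0.26
```

send_rows(
  increments=[
    {"gripper": 0.015, "linear": [0, 0, -0.0002], "twist": 0.6},
    {"gripper": 0.015, "linear": [0, 0, -0.0002], "twist": 0.6},
    {"gripper": 0.015, "linear": [0, 0, -0.0002], "twist": 0.6},
    {"gripper": 0.015, "linear": [0, 0, -0.0002], "twist": 0.6},
    {"gripper": 0.015, "linear": [0, 0, -0.0001], "twist": 0.6},
    {"gripper": 0.015, "linear": [0, 0, -0.0001], "twist": 0.6},
    {"gripper": 0.015, "linear": [0, 0, 0], "twist": 0.6},
    {"gripper": 0.015, "linear": [0, 0, 0], "twist": 0},
  ],
)

```text
t: 11.38
tool_pos: [0.4979, -0.2186, 0.166]
ee_rot: [[0.951, 0.309, -0.001], [0.309, -0.951, 0.001], [-0.001, -0.001, -1.0]]
ft_force: [-1.0, 0.5, -0.4]
width: 0.024
```

```bash
python3 st.py
```

```text
11.38 [ 0.4979 -0.2186  0.166 ] yaw -162.0 F [-1.   0.5 -0.4] M [ 0.05  0.22 -0.03] w 0.024 j6 0.7
```

Turned 2.90 rad. Now a gentle trial lift of 3 mm.

send_rows(
  increments=[
    {"gripper": 0.015, "linear": [0, 0, -0.0003], "twist": 0.3},
    {"gripper": 0.015, "linear": [0, 0, -0.0004], "twist": 0.3},
    {"gripper": 0.015, "linear": [0, 0, -0.0004], "twist": 0},
    {"gripper": 0.015, "linear": [0, 0, -0.0005], "twist": 0},
    {"gripper": 0.015, "linear": [0, 0, -0.0005], "twist": 0},
    {"gripper": 0.015, "linear": [0, 0, -0.0005], "twist": 0},
    {"gripper": 0.015, "linear": [0, 0, -0.0005], "twist": 0},
    {"gripper": 0.015, "linear": [0, 0, 0], "twist": 0},
  ],
)

```text
t: 12.05
tool_pos: [0.4981, -0.2187, 0.1699]
ee_rot: [[0.969, 0.247, -0.001], [0.247, -0.969, 0.0], [-0.0, -0.0, -1.0]]
ft_force: [-1.6, 0.2, -0.6]
width: 0.0237
```

```bash
python3 st.py
```

```text
12.05 [ 0.4981 -0.2187  0.1699] yaw -165.7 F [-1.6  0.2 -0.6] M [0.16 0.36 0.01] w 0.0237 j6 0.76
```

Free, with no pull on the wrist. Lifting straight up.

send_rows(
  increments=[
    {"gripper": 0.015, "linear": [0, 0, -0.004], "twist": 0},
    {"gripper": 0.015, "linear": [0, 0, -0.006], "twist": 0},
    {"gripper": 0.015, "linear": [0, 0, -0.008], "twist": 0},
    {"gripper": 0.015, "linear": [0, 0, -0.012], "twist": 0},
    {"gripper": 0.015, "linear": [0, 0, -0.016], "twist": 0},
    {"gripper": 0.015, "linear": [0, 0, -0.018], "twist": 0},
    {"gripper": 0.015, "linear": [0, 0, -0.012], "twist": 0},
    {"gripper": 0.015, "linear": [0, 0, -0.006], "twist": 0},
  ],
)

```text
t: 12.72
tool_pos: [0.4995, -0.2195, 0.2554]
ee_rot: [[0.969, 0.247, 0.004], [0.247, -0.969, -0.003], [0.003, 0.003, -1.0]]
ft_force: [0.7, 0.8, -1.9]
width: 0.0239
```

```bash
python3 st.py; cat > tray.py <<'E'
from fit import *
w,s,d=bot.camera('wrist'),bot.camera('scene'),bot.camera('side')
o=bot.get_obs()
for p,n in((s,'scene'),(d,'side')):
    h=cv2.cvtColor(p['color'],cv2.COLOR_RGB2HSV); m=cv2.inRange(h,(50,120,50),(75,255,255))
    k,l,st,c=cv2.connectedComponentsWithStats(m); i=[j for j in range(1,k) if st[j,4]>300]
    for j in i:
        q=cv2.approxPolyDP(cv2.convexHull(np.argwhere(l==j)[:,::-1].astype(np.int32)),6,True)[:,0]
        print(n,st[j],[atz(p,u,v,.024)[:2].round(3).tolist() for u,v in q])
    print([np.round(x['location'],3).tolist() for x in bot.search_frame(p,'tray')])
yaw=np.degrees(np.arctan2(-o['ee_rot'][0,1],o['ee_rot'][1,1])); q=(*o['tool_pos'][:2],o['tool_pos'][2]-.055,yaw)
V=[(s,0),(d,0)]; r=fit(V,q); print('spinner',r.x.round(4),np.degrees(r.x[3]),r.fun, 'rel',r.x[2]-o['tool_pos'][2])
a=[cv2.resize(p['color'],(400,300)) for p in (s,d)]; cv2.imwrite('pics/t.png',np.hstack(a)[:,:,::-1])
E
python3 tray.py
```

```text
12.72 [ 0.4995 -0.2195  0.2554] yaw -165.7 F [ 0.7  0.8 -1.9] M [-0.    0.05 -0.02] w 0.0239 j6 0.76
scene [ 237  230   62   56 2029] [[0.528, 0.302], [0.684, 0.26], [0.641, 0.105], [0.484, 0.148]]
[[0.583, 0.199, 0.007]]
[[0.527, 0.184, 0.008], [0.439, -0.47, 0.024], [0.489, -0.236, 0.078]]
spinner [ 0.501  -0.2191  0.2059 -1.9568] -112.11649839063232 -0.6459808007002321 rel -0.04656884556633312
```

View pics/t.png

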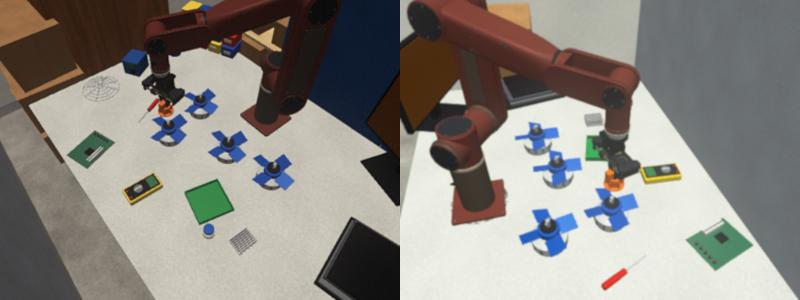

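The spinner is clear of the shaft, hanging at scene (165,105) and side (613,180) of the combined picture. The tray is empty at scene (208,200), its rim corners centred on (0.584, 0.204). That agrees with the network's (0.583, 0.198). Moving over the tray.

send_rows(
  increments=[
    {"gripper": 0.015, "linear": [0.0053, -0.0111, 0], "twist": 0},
    {"gripper": 0.015, "linear": [0.0093, -0.0194, 0], "twist": 0},
    {"gripper": 0.015, "linear": [0.0133, -0.0277, 0], "twist": 0},
    {"gripper": 0.015, "linear": [0.016, -0.0332, 0], "twist": 0},
    {"gripper": 0.015, "linear": [0.016, -0.0332, 0], "twist": 0},
    {"gripper": 0.015, "linear": [0.016, -0.0332, 0], "twist": 0},
    {"gripper": 0.015, "linear": [0.016, -0.0332, 0], "twist": 0},
    {"gripper": 0.015, "linear": [0.016, -0.0332, 0], "twist": 0},
  ],
)

```text
t: 13.63
tool_pos: [0.5469, 0.0278, 0.251]
ee_rot: [[0.969, 0.247, -0.002], [0.247, -0.969, 0.0], [-0.001, -0.001, -1.0]]
ft_force: [0.3, -0.1, -1.3]
width: 0.0235
```

send_rows(
  increments=[
    {"gripper": 0.015, "linear": [0.016, -0.0332, 0], "twist": 0},
    {"gripper": 0.015, "linear": [0.016, -0.0332, 0], "twist": 0},
    {"gripper": 0.015, "linear": [0.016, -0.0332, 0], "twist": 0},
    {"gripper": 0.015, "linear": [0.0133, -0.0277, 0], "twist": 0},
    {"gripper": 0.015, "linear": [0.0093, -0.0194, 0], "twist": 0},
    {"gripper": 0.015, "linear": [0.0053, -0.0111, 0], "twist": 0},
    {"gripper": 0.015, "linear": [0.0027, -0.0055, 0], "twist": 0},
    {"gripper": 0.015, "linear": [0, 0, 0], "twist": 0},
  ],
)

```text
t: 14.3
tool_pos: [0.5829, 0.2036, 0.2511]
ee_rot: [[0.969, 0.248, -0.001], [0.248, -0.969, -0.0], [-0.001, -0.0, -1.0]]
ft_force: [0.0, -0.2, -1.5]
width: 0.0237
```

```bash
python3 st.py; python3 tray.py; python3 - <<'E'
from h import *
w=bot.camera('wrist'); print([np.round(x['location'],3).tolist() for x in bot.search_frame(w,'tray')]); cv2.imwrite('pics/w5.png',cv2.resize(w['color'],(640,480))[:,:,::-1])
E
```

```text
14.3 [0.5829 0.2036 0.2511] yaw -165.6 F [ 0.  -0.2 -1.5] M [-0.03  0.13 -0.04] w 0.0237 j6 1.53
scene [ 237  235   62   51 1876] [[0.528, 0.302], [0.684, 0.26], [0.641, 0.105], [0.49, 0.171]]
[[0.589, 0.204, 0.007]]
side [ 238  176   44   28 1128] [[0.633, 0.095], [0.485, 0.131], [0.524, 0.278], [0.67, 0.237]]
[[0.585, 0.195, 0.007]]
spinner [ 0.5841  0.202   0.1969 -2.3451] -134.3665164658625 -0.6580058092481051 rel -0.05478725533282924
[[0.611, 0.215, 0.008]]
```

View pics/w5.png

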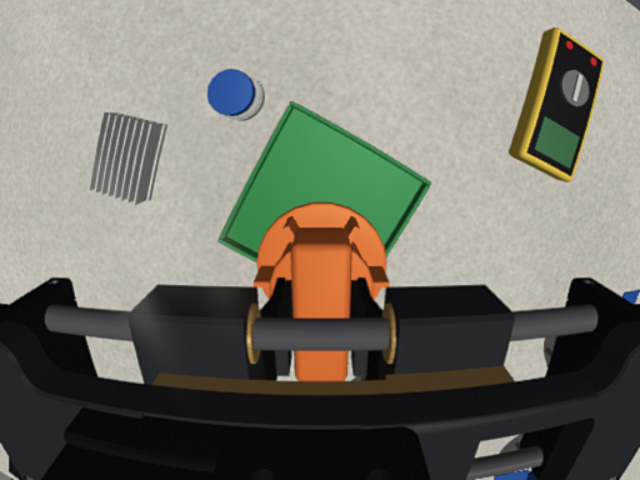

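The tray lies empty under the spinner, with its visible corners at (293,103), (430,183) and (220,240). The spinner is square in the fingers, 42 mm inside the walls. Lowering.

send_rows(
  increments=[
    {"gripper": 0.015, "linear": [0, 0, 0.012], "twist": 0},
    {"gripper": 0.015, "linear": [0, 0, 0.024], "twist": 0},
    {"gripper": 0.015, "linear": [0, 0, 0.032], "twist": 0},
    {"gripper": 0.015, "linear": [0, 0, 0.034], "twist": 0},
    {"gripper": 0.015, "linear": [0, 0, 0.032], "twist": 0},
    {"gripper": 0.015, "linear": [0, 0, 0.022], "twist": 0},
    {"gripper": 0.015, "linear": [0, 0, 0.012], "twist": 0},
    {"gripper": 0.015, "linear": [0, 0, 0.004], "twist": 0},
  ],
)

```text
t: 15.32
tool_pos: [0.5813, 0.202, 0.0765]
ee_rot: [[0.969, 0.246, -0.005], [0.246, -0.969, -0.001], [-0.005, -0.0, -1.0]]
ft_force: [0.2, 0.8, -0.3]
width: 0.0239
```

send_rows(
  increments=[
    {"gripper": 0.015, "linear": [0, 0, 0], "twist": 0},
    {"gripper": 0.015, "linear": [0, 0, 0.001], "twist": 0},
    {"gripper": 0.015, "linear": [0, 0, 0.001], "twist": 0},
    {"gripper": 0.015, "linear": [0, 0, 0.001], "twist": 0},
    {"gripper": 0.015, "linear": [0, 0, 0.001], "twist": 0},
    {"gripper": 0.015, "linear": [0, 0, 0.001], "twist": 0},
    {"gripper": 0.015, "linear": [0, 0, 0.001], "twist": 0},
    {"gripper": 0.015, "linear": [0, 0, 0], "twist": 0},
  ],
)

```text
t: 15.98
tool_pos: [0.5834, 0.2027, 0.0739]
ee_rot: [[0.969, 0.247, -0.0], [0.247, -0.969, -0.0], [-0.0, 0.0, -1.0]]
ft_force: [-0.4, -0.2, -1.6]
width: 0.0236
```

```bash
python3 st.py
```

```text
15.98 [0.5834 0.2027 0.0739] yaw -165.7 F [-0.4 -0.2 -1.6] M [ 0.    0.14 -0.02] w 0.0236 j6 1.53
```

send_rows(
  increments=[
    {"gripper": 0.015, "linear": [0, 0, 0.002], "twist": 0},
    {"gripper": 0.015, "linear": [0, 0, 0.002], "twist": 0},
    {"gripper": 0.015, "linear": [0, 0, 0.002], "twist": 0},
    {"gripper": 0.015, "linear": [0, 0, 0.0015], "twist": 0},
    {"gripper": 0.015, "linear": [0, 0, 0.001], "twist": 0},
    {"gripper": 0.015, "linear": [0, 0, 0.0005], "twist": 0},
    {"gripper": 0.015, "linear": [0, 0, 0], "twist": 0},
    {"gripper": 0.015, "linear": [0, 0, 0], "twist": 0},
  ],
)

```text
t: 16.65
tool_pos: [0.5835, 0.2027, 0.065]
ee_rot: [[0.969, 0.247, 0.0], [0.247, -0.969, 0.0], [0.0, 0.0, -1.0]]
ft_force: [0.7, 0.2, -0.7]
width: 0.0238
```

send_rows(
  increments=[
    {"gripper": 0.015, "linear": [0, 0, 0.0005], "twist": 0},
    {"gripper": 0.015, "linear": [0, 0, 0.0005], "twist": 0},
    {"gripper": 0.015, "linear": [0, 0, 0.0005], "twist": 0},
    {"gripper": 0.015, "linear": [0, 0, 0.0005], "twist": 0},
    {"gripper": 0.015, "linear": [0, 0, 0.0005], "twist": 0},
    {"gripper": 0.015, "linear": [0, 0, 0.0005], "twist": 0},
    {"gripper": 0.015, "linear": [0, 0, 0], "twist": 0},
    {"gripper": 0.015, "linear": [0, 0, 0], "twist": 0},
  ],
)

```text
t: 17.32
tool_pos: [0.5834, 0.2027, 0.0619]
ee_rot: [[0.969, 0.247, -0.0], [0.247, -0.969, -0.0], [-0.0, -0.0, -1.0]]
ft_force: [0.2, 0.9, -1.6]
width: 0.0238
```

```bash
python3 st.py
```

```text
17.32 [0.5834 0.2027 0.0619] yaw -165.7 F [ 0.2  0.9 -1.6] M [ 0.02  0.16 -0.01] w 0.0238 j6 1.53
```

send_rows(
  increments=[
    {"gripper": 0.015, "linear": [0, 0, 0.0003], "twist": 0},
    {"gripper": 0.015, "linear": [0, 0, 0.0003], "twist": 0},
    {"gripper": 0.015, "linear": [0, 0, 0.0003], "twist": 0},
    {"gripper": 0.015, "linear": [0, 0, 0.0003], "twist": 0},
    {"gripper": 0.015, "linear": [0, 0, 0.0003], "twist": 0},
    {"gripper": 0.015, "linear": [0, 0, 0.0003], "twist": 0},
    {"gripper": 0.015, "linear": [0, 0, 0], "twist": 0},
    {"gripper": 0.015, "linear": [0, 0, 0], "twist": 0},
  ],
)

```text
t: 17.98
tool_pos: [0.5834, 0.2027, 0.0601]
ee_rot: [[0.969, 0.247, -0.0], [0.247, -0.969, -0.0], [-0.0, -0.0, -1.0]]
ft_force: [0.2, -0.3, 0.1]
width: 0.0238
```

```bash
python3 st.py
```

```text
17.98 [0.5834 0.2027 0.0601] yaw -165.7 F [ 0.2 -0.3  0.1] M [-0.    0.1  -0.01] w 0.0238 j6 1.53
```

send_rows(
  increments=[
    {"gripper": 0.015, "linear": [0, 0, 0.0003], "twist": 0},
    {"gripper": 0.015, "linear": [0, 0, 0.0003], "twist": 0},
    {"gripper": 0.015, "linear": [0, 0, 0.0002], "twist": 0},
    {"gripper": 0.015, "linear": [0, 0, 0], "twist": 0},
    {"gripper": 0.015, "linear": [0, 0, 0], "twist": 0},
    {"gripper": 0.015, "linear": [0, 0, 0], "twist": 0},
    {"gripper": 0.015, "linear": [0, 0, 0], "twist": 0},
    {"gripper": 0.015, "linear": [0, 0, 0], "twist": 0},
  ],
)

```text
t: 18.65
tool_pos: [0.5836, 0.2027, 0.0597]
ee_rot: [[0.969, 0.247, 0.0], [0.247, -0.969, -0.0], [0.0, 0.0, -1.0]]
ft_force: [-1.0, -1.8, 4.3]
width: 0.0236
```

```bash
python3 st.py
```

```text
18.65 [0.5836 0.2027 0.0597] yaw -165.7 F [-1.  -1.8  4.3] M [-0.01  0.48  0.  ] w 0.0236 j6 1.53
```

Contact at 4 N, at the height expected for the tray floor. Releasing.

send_rows(
  increments=[
    {"gripper": 0.03, "linear": [0, 0, 0], "twist": 0},
    {"gripper": 0.035, "linear": [0, 0, 0], "twist": 0},
    {"gripper": 0.045, "linear": [0, 0, 0], "twist": 0},
    {"gripper": 0.06, "linear": [0, 0, 0], "twist": 0},
    {"gripper": 0.07, "linear": [0, 0, 0], "twist": 0},
    {"gripper": 0.07, "linear": [0, 0, 0], "twist": 0},
    {"gripper": 0.07, "linear": [0, 0, 0], "twist": 0},
    {"gripper": 0.07, "linear": [0, 0, 0], "twist": 0},
  ],
  force=5,
)

```text
t: 19.32
tool_pos: [0.5834, 0.2027, 0.0593]
ee_rot: [[0.969, 0.247, -0.0], [0.247, -0.969, 0.0], [-0.0, -0.0, -1.0]]
ft_force: [-0.5, -0.2, -0.7]
width: 0.0658
```

```bash
python3 st.py
```

```text
19.32 [0.5834 0.2027 0.0593] yaw -165.7 F [-0.5 -0.2 -0.7] M [ 0.01  0.16 -0.04] w 0.0658 j6 1.53
```

send_rows(
  increments=[
    {"gripper": 0.07, "linear": [0, 0, -0.006], "twist": 0},
    {"gripper": 0.07, "linear": [0, 0, -0.012], "twist": 0},
    {"gripper": 0.07, "linear": [0, 0, -0.02], "twist": 0},
    {"gripper": 0.07, "linear": [0, 0, -0.025], "twist": 0},
    {"gripper": 0.07, "linear": [0, 0, -0.028], "twist": 0},
    {"gripper": 0.07, "linear": [0, 0, -0.028], "twist": 0},
    {"gripper": 0.07, "linear": [0, 0, -0.02], "twist": 0},
    {"gripper": 0.07, "linear": [0, 0, -0.01], "twist": 0},
  ],
)

```text
t: 19.98
tool_pos: [0.5854, 0.2031, 0.2138]
ee_rot: [[0.969, 0.247, 0.007], [0.247, -0.969, 0.001], [0.007, 0.0, -1.0]]
ft_force: [0.3, 0.3, 0.5]
width: 0.0703
```

```bash
python3 st.py; python3 - <<'E'
from fit import *
w,s,d=bot.camera('wrist'),bot.camera('scene'),bot.camera('side')
V=[(w,1),(s,0),(d,0)]; q=(.583,.203,.005,14); r=fit(V,q); print(r.x.round(4),np.degrees(r.x[3]).round(1),[round(iou(p,q,f,r.x),2) for p,f in V])
for t in ['jar','multimeter','heatsink','screwdriver']:
    print(t,[np.round(x['location'],3).tolist() for p in (s,d) for x in bot.search_frame(p,t)[:1]])
u,v=proj(s,(.58,.2,.03)).astype(int); c=cv2.resize(s['color'][v-50:v+50,u-50:u+50],(375,375),interpolation=cv2.INTER_CUBIC)
W=cv2.resize(w['color'],(425,319)); c=c[:319]
cv2.imwrite('pics/f.png',np.hstack([W,c])[:,:,::-1])
E
```

```text
19.98 [0.5854 0.2031 0.2138] yaw -165.7 F [0.3 0.3 0.5] M [-0.01  0.12  0.02] w 0.0703 j6 1.53
[0.5852 0.2035 0.005  0.2762] 15.8 [np.float64(0.96), np.float64(0.91), np.float64(0.83)]
jar [[0.683, 0.322, 0.061], [0.679, 0.296, 0.038]]
multimeter [[0.506, -0.199, 0.08], [0.778, -0.061, 0.034]]
heatsink [[0.593, 0.434, 0.024], [0.595, 0.406, 0.033]]
screwdriver [[0.442, -0.473, 0.025]]
```

View pics/f.png

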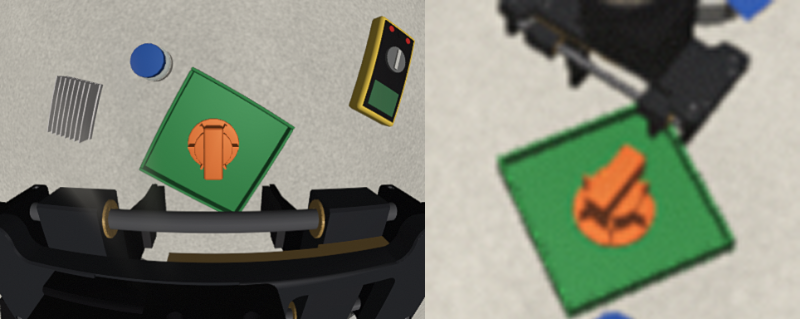

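The spinner stands upright in the middle of the tray, at wrist crop (214,150). The fit puts its underside at z = 0.005, and the gripper is clear.

send_rows(
  increments=[
    {"gripper": 0.07, "linear": [0, 0, 0], "twist": 0},
    {"gripper": 0.07, "linear": [0, 0, 0], "twist": 0},
    {"gripper": 0.07, "linear": [0, 0, 0], "twist": 0},
    {"gripper": 0.07, "linear": [0, 0, 0], "twist": 0},
    {"gripper": 0.07, "linear": [0, 0, 0], "twist": 0},
    {"gripper": 0.07, "linear": [0, 0, 0], "twist": 0},
    {"gripper": 0.07, "linear": [0, 0, 0], "twist": 0},
    {"gripper": 0.07, "linear": [0, 0, 0], "twist": 0},
  ],
)

```text
t: 21.2
tool_pos: [0.5835, 0.2027, 0.2084]
ee_rot: [[0.969, 0.247, 0.0], [0.247, -0.969, 0.0], [0.0, 0.0, -1.0]]
ft_force: [0.2, -0.1, -0.1]
width: 0.07
```

```bash
python3 -c "
from workcell import bot
print(bot.close_job())"
```

```text
the job is handed in; nothing more can be done
None
```

The spinner is off the fan and standing upright, released, near the middle of the green tray's floor. I handed the job in at about 21 s of the 61 s allowed.

**Unscrewing:** I took the fan farthest from the base, which is also the only one carrying a spinner. I turned it about 2.96 rad clockwise, following its climb. The wrist never read more than about 7 N between moves. It then lifted with no pull on the wrist.

**Placing:** I lowered it until the wrist read about 4 N of contact, then let go and raised the gripper clear.

**Last checks:**
- **Spinner:** the three-view fit put its underside at z = 0.005 m, which is the tray floor, at (0.585, 0.203). The picture shows it upright with the gripper clear.
- **Bystanders:** the jar, heat sink, multimeter and screwdriver were found where they started, within the networks' scatter.
- **Disagreements:**
  - The scene camera's network reported the multimeter at the fan, a false find. The side camera and the wrist picture show it in place.
  - The two cameras' tray centres differed by up to 18 mm, well inside the 42 mm of room around the spinner.
  - Two-camera fits of the spinner's angle while it was in the gripper were unreliable, so I did not use them.

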